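Stand a gas bottle in its holder and take off the valve cap of unknown thread hand

TASK

Take the gas bottle with the orange band from the rubber mat and stand it upright, right down in the raised six-sided holder, with its cap still on. Then unscrew its valve cap: nobody noted whether this is a fuel-gas valve (left-hand thread) or an ordinary one (right-hand), so try it one way and, if it stays blocked, the other. Finish still holding the cap in the gripper, lifted off at least 5 cm above where it was screwed on, with the bottle left standing in the holder and everything else on the bench where it was.

Things in the scene. Friction and masses are not known exactly. Their poses are not given: they have to be found in the camera images.
- bottle_mid (a point): Centre of the gas bottle to open: light grey, round, orange band near the shoulder, white paper label below; 151 mm tall with its cap, about 0.55 kg (varies by some 25 %). Point on its axis, 75 mm above its underside; z up along it. It starts on the rubber mat; the spare bottle stands 120 mm away along the bottle's own +y or -y, so there is most finger room along its own x.
- bottle_foot (a point): Centre of the same bottle's underside. The foot is a black six-sided boot 66 mm across flats, 30 mm high; two of its flats face the bottle's own +x and -x.
- bottle_grip (a point): Place to grip the same bottle from above: on its axis, 108 mm above its underside. The body is 60 mm in diameter from 30 to 116 mm above the underside, then a rounded shoulder runs up to 126 mm, then the cap to 151 mm, which must fit under the gripper's body.
- cap_mid (a point): Centre of that bottle's valve cap: fluted aluminium screw cap, 48 mm diameter over the ribs, 24 mm tall; point on its axis half-way up, 139 mm above the bottle's underside while screwed on; z up. Its yaw equals the bottle's at the start. Below its lower rim (12 mm under this point) the shoulder begins, so fingertips have room only down to the rim. 45 g.
- cap_rim (a point): Centre of the cap's lower rim. Thread hand is drawn afresh each time: right-hand opens anticlockwise seen from above, left-hand clockwise. The wrong way it soon blocks (within 9 degrees against the bottle); the right way it turns easily and rises 4 mm; 65 degrees against the bottle it is free to lift straight off; at about 95 a stop (still free). Until then lifting it lifts the bottle.
- valve_top (a point): Top of the valve inside the cap, on the bottle's axis, 145 mm above the underside. The boot has up to 8 degrees of play each way in the holder, so even the wrong way the cap may turn 16 degrees: turn 30 degrees or more to judge which way it opens, and some 85 to 95 degrees to open it. Overturned either way, the fingers just slip round the cap.
- holder_seat (a point): Raised bottle holder, bolted down: steel foot plate 124 x 124 mm and green six-sided cup. Point: centre of the cup's floor, 30 mm above the bench; z up. Inside 70 mm across flats, two flats face its own +x and -x (the boot fits at every 60 degrees of yaw, 2 mm gap a side). Walls end 53 mm above the bench, a flared black lip at 61 mm; 95 mm wide over all.
- mat: Flat grey rubber mat under the two bottles, 100 mm (its x) by 230 mm (its y), 3 mm thick; origin at the centre of its underside. Fixed.
- spare_mid (a point): Centre of the spare gas bottle, same in shape and size but with a blue band, on the same mat; point 75 mm above its underside. Leave alone.
- wrench: Wrench 170 mm long lying on the bench between mat and holder; origin under its middle. Leave alone.
- jug_cap: Blue water-jug cap, 57 mm across, 24 mm tall, open side up; origin under its centre. Leave alone.
- tape: Roll of black tape, 76 mm across, 24 mm high; origin under its centre. Leave alone.
- spray: White cleaner bottle with red cap, 60 mm across, 150 mm tall; origin under its centre. Leave alone.
- torch: Grey torch with black head, 150 mm long, lying; origin under its middle. Leave alone.
- regulator: Brass pressure regulator with black knob, 56 mm tall; origin under its body. Leave alone.
Mind the look-alikes: they are no part of the job. What is shaped like the part that bears bottle_mid but turquoise is not meant. Of the things that look like the part that bears cap_mid, the larger one is meant.

How it is judged:
By the outcome, as a careful person would: the job done as asked, in the order asked, and still so for the second after the job is handed in, while the arm keeps its last pose, push and grip.
It also fails if it takes over 69 s, if anything falls off the work surface, if the arm or the gripper's body presses on something with over 40 N, if the wrist force passes 120 N, or if a joint passes its speed limit or range.

ROBOT

A 7-joint arm with a two-finger parallel gripper is mounted at the origin on the work surface. World frame = base frame: x ahead of the robot, y to its left, z up, the work surface at z = 0. Lengths are in mm, angles in rad, forces in N, time in s.
With the tool pointing down it reaches from about 350 to 900 mm from the base axis. Payload 7.2 kg.
Tool frame: the origin (TCP) lies at the very end of the fingers, on their centre line; the grasp point (between the pads) lies 19 mm behind it; z points along the fingers, y is the direction in which the jaws open and shut (so a half turn about z gives the same grasp; the last joint's range is limited). The gripper opens to 85 mm and grips with 20 to 120 N. Pads are 22 mm wide; open, the fingers measure 114 mm over their backs; the gripper's body (76 mm by 85 mm) begins 54 mm behind the grasp point. The pads swing forward as they close: fully open they stand 13 mm farther back than shut.
Start: joints at [1.174, 0.411, -0.013, 1.596, 0.006, 1.134, -0.082], TCP at [201.805, -591.526, 231.297] pointing down, gripper open.
Joint ranges: [-2.95, 2.95], [-0.29, 1.99], [-1.47, 1.44], [0.14, 2.54], [-1.03, 4.17], [0.13, 1.85], [-2.86, 2.86]. Speed limits (rad/s): [2.39, 2.39, 3.01, 3.01, 3.14, 3.14, 3.14].

INTERFACE

Orientations are given as a rotation vector (axis times angle).
In Python, from plant import sense, snapshot, camera_params, bot, regions_of gives the robot as it stands.
- The arm moves only by the shell command python3 -m jog 'ROWS' [FORCE]. ROWS is JSON, a list of rows, each an object of numbers: "rx", "ry", "rz": the turn, a rotation vector about the tool's x, y, z in rad; "x", "y", "z": the shift along the tool's x, y, z in cm; "hand": the finger opening in cm, from 0 to 8.54. In form: [{"rx": .., "ry": .., "rz": .., "x": .., "y": .., "z": .., "hand": ..}, ...]. A call has exactly 10 rows; each row is the pose to reach, as a shift and turn from the pose measured when the call began, along the tool's axes at that moment; what a row does not reach only later rows make up. A row lasts 1/8 s, in which the tool goes at most 62.5 mm and 10.7 degrees, less where a joint would pass 70% of its speed; a pose out of reach is approached as far as the arm can. A call with a gripper value outside its range is refused whole. The fingers move at their own pace and stop on an object; FORCE is the grip in N (left out, the last holds). Time passes only in rows, so rows that repeat a pose let the fingers close, or fill a call up. It gives the time, the measured TCP pose, the force and the opening at its end, in the units of the state.
- sense(): the state, without advancing time (a new reading comes with each control period).
- snapshot(name): name is "side" or "top" or "wrist"; returns the picture (400x640x3 uint8, blue, green, red); there is no depth.
- camera_params(name): a dict with "mtx" (3x3 intrinsics, pixels), "dist" ([k1, k2, p1, p2, k3] as OpenCV has them; the pictures are not rectified), "cam_to_world" (4x4, takes a point from camera to world coordinates). Camera axes: x right, y down, z forward; pixel columns grow to the right and rows downward; lengths in mm; the calibration is good to about 2 mm. A picture is of the moment at which its call begins: read the wrist's pose just before it. camera_params takes no time and is no camera call; for the wrist camera it gives the pose at the moment of the call.
- bot.job_done(): hands the job in, once; it reports no verdict.
Trained networks look in the newest picture that a camera, given by its name, has taken for a name from the list of things; names that differ only in an ending like _2 or _b are one class to them, and where a whole thing is asked for, a point or a joint stands for the part that bears it (a point fixed in the world has none). Each returns a list of dicts, best first, with "score" (0 to 1); they miss things now and then, are a little off and sometimes report something else, mostly with a low value. They report only what shows in the picture. A call takes as long as a camera call. They do not tell look-alikes from the thing itself.
- regions_of(label, camera): "region" (400x640 bool, what is visible of it) and "rect" ([left, top, right, bottom] in pixels, round what is visible of it).
The state is a dict: "time": time; "qpos": joint angles; "qd": joint speeds; "tau": joint torques, N m; "eef_pos": TCP position; "tcp_rot": TCP orientation; "wrist_force": force on the tool from outside, world axes, zero at the start; "moment": the same for the moment, N m; "grip_width": finger opening in mm.
Only numpy, scipy, OpenCV 4.12 (cv2) and the standard library are available. Lean on these libraries where they do the work, as an engineer would, in place of code of your own. Each camera call takes 0.05 s, during which the arm holds its last target.

## Working session

There is one attempt and no reset: what is moved stays moved. The work goes in short steps, Python scripts to look and compute and a shell command to move; the robot and the scene stay as the last step left them, time stands still between calls to the robot, and variables do not carry over. Pictures are saved under pics/ and viewed, and the job is handed in when it is done.

```bash
ls; mkdir -p pics; python3 - <<'E'
from plant import sense,snapshot,camera_params
import cv2
s=sense();print(s)
for n in("side","top","wrist"):
    cv2.imwrite(f"pics/{n}0.png",snapshot(n));print(n,camera_params(n))
E
```

```text
pics
{'time': 0.0, 'qpos': array([ 1.17380465,  0.41188963, -0.01271615,  1.59705877,  0.00564361,
        1.13431601, -0.08215476]), 'qd': array([ 0.00078387, -0.0006001 , -0.0014334 , -0.00190598,  0.00061151,
        0.00076531,  0.00033191]), 'tau': array([-3.90460182e-04, -6.00604677e+01,  6.81931190e-01, -2.99409235e+01,
        1.38295631e-02,  1.05643796e-02,  1.27044248e-05]), 'eef_pos': array([ 201.59703716, -591.05742676,  230.45344705]), 'tcp_rot': array([-3.09765173e+00, -5.14025521e-01,  6.57286476e-04]), 'wrist_force': array([ 0.47698341, -0.21737768, -0.12070458]), 'moment': array([ 0.04301824, -0.01759704, -0.03956635]), 'grip_width': 85.5191620206661}
side {'mtx': array([[393.41231943,   0.        , 316.04375607],
       [  0.        , 393.41231943, 201.05957694],
       [  0.        ,   0.        ,   1.        ]]), 'dist': array([0.0134435, 0.       , 0.       , 0.       , 0.       ]), 'cam_to_world': array([[-9.72984895e-01, -1.02616198e-01,  2.06809841e-01,
         3.28196913e+02],
       [-2.30519904e-01,  4.81045116e-01, -8.45846422e-01,
         8.32021040e+0
[... 686 characters left out ...]
03],
       [ 0.00000000e+00,  0.00000000e+00,  0.00000000e+00,
         1.00000000e+00]])}
wrist {'mtx': array([[337.74082791,   0.        , 319.38655915],
       [  0.        , 337.74082791, 199.98725973],
       [  0.        ,   0.        ,   1.        ]]), 'dist': array([-0.06539511,  0.        ,  0.        ,  0.        ,  0.        ]), 'cam_to_world': array([[ 3.22251266e-01, -9.10298593e-01, -2.59828008e-01,
         2.65353269e+02],
       [-9.46651412e-01, -3.10537308e-01, -8.61259809e-02,
        -5.69434196e+02],
       [-2.28593074e-03,  2.73720757e-01, -9.61806489e-01,
         3.73334709e+02],
       [ 0.00000000e+00,  0.00000000e+00,  0.00000000e+00,
         1.00000000e+00]])}
```

View pics/top0.png

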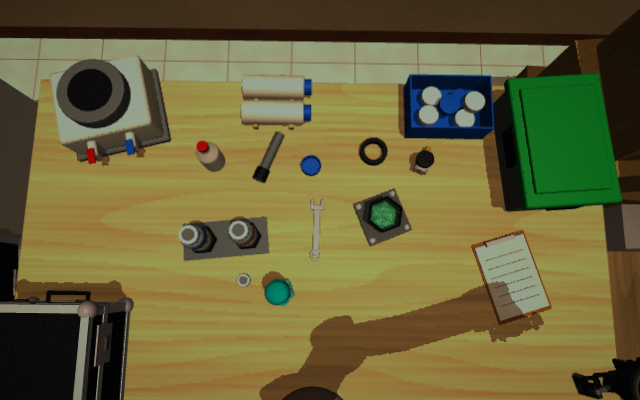

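View pics/side0.png

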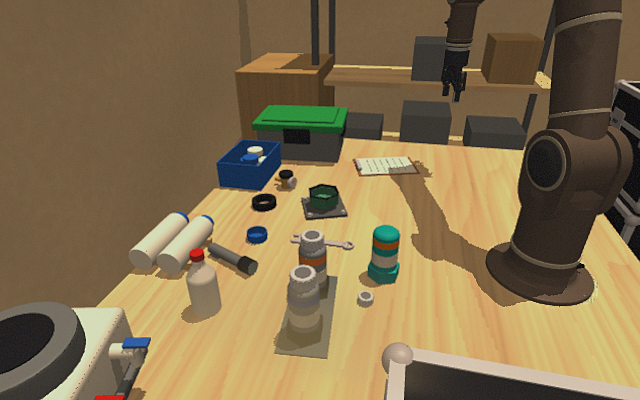

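View pics/wrist0.png

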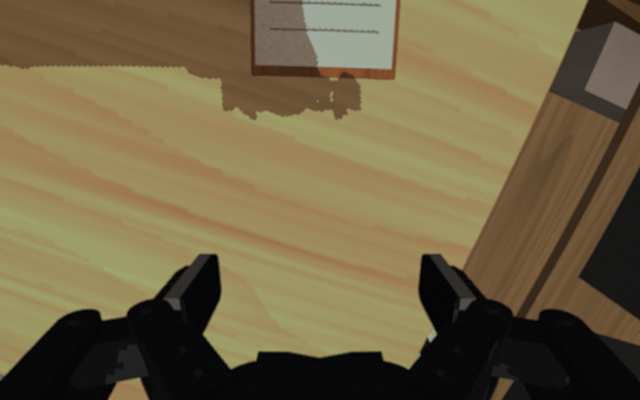

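Two bottles stand on the mat: in the top view at (195,235) and (243,233), in the side view at about (303,300) and (312,255). The far one in the side view seems to have the orange band. The turquoise decoy is at top (278,292) and the holder at top (384,215). I'll zoom in and run the networks.

```bash
cat > h.py <<'E'
import numpy as np,cv2
from plant import sense,snapshot,camera_params,regions_of
from scipy.spatial.transform import Rotation as R
def ray(n,uv,P=None):
    P=P or camera_params(n)
    p=cv2.undistortPoints(np.array([[uv]],float),P["mtx"],P["dist"])[0,0]
    T=P["cam_to_world"];d=T[:3,:3]@np.array([p[0],p[1],1]);return T[:3,3],d
def atz(n,uv,z,P=None):
    o,d=ray(n,uv,P);return o+d*(z-o[2])/d[2]
def proj(n,X,P=None):
    P=P or camera_params(n);T=np.linalg.inv(P["cam_to_world"])
    return cv2.projectPoints(np.atleast_2d(np.array(X,float)),cv2.Rodrigues(T[:3,:3])[0],T[:3,3],P["mtx"],P["dist"])[0][:,0]
def tri(obs):
    A=np.zeros((3,3));b=np.zeros(3)
    for n,uv in obs:
        o,d=ray(n,uv);d=d/np.linalg.norm(d);M=np.eye(3)-np.outer(d,d);A+=M;b+=M@o
    return np.linalg.solve(A,b)
E
python3 - <<'E'
from h import *
a=snapshot("top");b=snapshot("side")
for c,im in(("top",a),("side",b)):
  for l in("bottle_mid","cap_mid","spare_mid","holder_seat","mat"):
    for r in regions_of(l,c)[:4]:
        ys,xs=np.nonzero(r["region"]);print(c,l,round(r["score"],2),r["rect"],xs.mean().round(1),ys.mean().round(1),len(xs))
v=np.hstack([cv2.resize(a[190:310,160:300],None,fx=2.8,fy=2.8,interpolation=3),cv2.resize(a[180:250,340:420],(384,336),interpolation=3)])
cv2.imwrite("pics/z1.png",v)
cv2.imwrite("pics/z2.png",cv2.resize(b[170:360,260:420],None,fx=3,fy=3,interpolation=3))
E
```

```text
top bottle_mid 0.92 [265.9, 278.8, 293.7, 304.8] 278.0 291.3 621
top bottle_mid 0.57 [233.9, 221.7, 260.2, 249.9] 248.9 237.5 362
top bottle_mid 0.46 [173.2, 224.9, 216.6, 251.4] 196.9 237.7 836
top cap_mid 0.67 [231.1, 219.1, 249.4, 238.5] 238.5 229.7 321
top spare_mid 0.6 [174.3, 224.1, 215.5, 251.3] 196.6 237.7 866
top spare_mid 0.22 [230.4, 219.5, 262.9, 252.3] 248.9 237.7 383
top holder_seat 0.56 [349.2, 185.7, 412.5, 243.0] 381.4 216.3 2114
top mat 0.92 [182.7, 216.7, 269.3, 260.2] 230.5 240.0 1599
side bottle_mid 0.98 [298.4, 242.8, 329.0, 299.6] 316.6 266.9 850
side bottle_mid 0.69 [367.1, 227.5, 399.6, 283.3] 384.8 255.5 1528
side cap_mid 0.65 [302.6, 226.2, 325.7, 249.6] 312.2 239.9 425
side cap_mid 0.54 [359.1, 289.8, 373.5, 306.4] 365.1 298.2 193
side cap_mid 0.38 [299.5, 244.8, 330.3, 300.0] 317.1 266.9 814
side spare_mid 0.94 [284.8, 264.1, 321.9, 348.4] 303.9 307.2 2473
side holder_seat 0.73 [302.0, 185.4, 348.6, 222.0] 324.1 203.1 1306
side mat 0.78 [273.0, 278.4, 337.7, 359.2] 310.4 329.4 1650
```

View pics/z1.png

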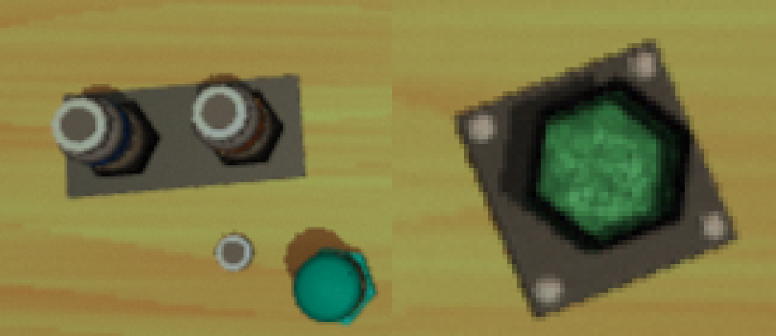

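View pics/z2.png

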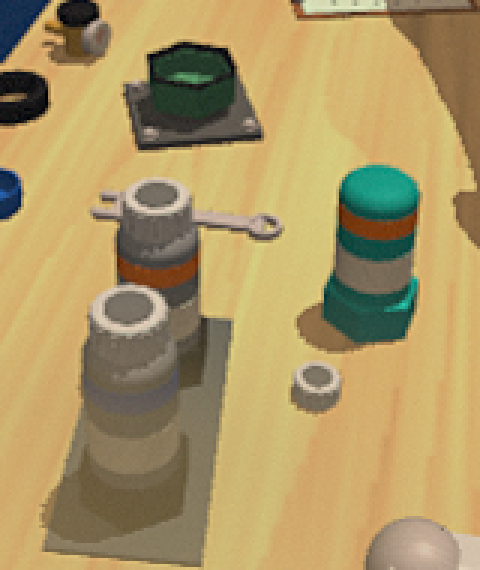

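The orange-banded bottle is the right-hand one in the top view, with its cap centre at about (239,230), and the far one in the side view. The blue-banded spare is at top (188,235), the small cap and the turquoise bottle are decoys, and the holder is at (384,215). Next I'll work out positions and yaws.

```bash
python3 - <<'E'
from h import *
np.set_printoptions(precision=1,suppress=True)
a=snapshot("top")
def z1(x,y): return (160+(x+.5)/2.8-.5,190+(y+.5)/2.8-.5)
def zh(x,y): return (340+(x-392+.5)/4.8-.5,180+(y+.5)/4.8-.5)
def z2(x,y): return (260+(x+.5)/3-.5,170+(y+.5)/3-.5)
c=atz("top",z1(220.5,112.5),154);s=atz("top",z1(81,124.5),154)
print("cap top",c,"spare",s,np.linalg.norm((c-s)[:2]),np.degrees(np.arctan2(*(c-s)[[1,0]])))
print("side cap",atz("side",z2(157,195),154),"spare",atz("side",z2(129,310),154))
print("tri",tri([("top",z1(220.5,112.5)),("side",z2(157,195))]))
for l in("mat",):
    r=regions_of(l,"top")[0]
M=[atz("top",z1(*p),3) for p in((66,97),(299,75),(305,175),(69,197))]
print("mat",np.array(M),np.mean(M,0))
print([np.degrees(np.arctan2(*(M[(i+1)%4]-M[i])[[1,0]])) for i in range(4)])
B=[atz("top",zh(*p),13.) for p in((482,128),(644,66),(713,227),(548,291))]
print("bolts",np.array(B),np.mean(B,0));print([(np.degrees(np.arctan2(*(B[(i+1)%4]-B[i])[[1,0]])),np.linalg.norm(B[(i+1)%4]-B[i])) for i in range(4)])
C=[atz("top",zh(*p),6) for p in((456,117),(654,40),(737,237),(540,316))]
print("plate",np.array(C),np.mean(C,0));print([(np.degrees(np.arctan2(*(C[(i+1)%4]-C[i])[[1,0]])),np.linalg.norm(C[(i+1)%4]-C[i])) for i in range(4)])
# lip via green hex floor/inside
g=cv2.cvtColor(a,cv2.COLOR_BGR2HSV)[180:250,340:420]
m=((g[...,0]>45)&(g[...,0]<85)&(g[...,1]>90)&(g[...,2]>60)).astype(np.uint8)
n,l,st,ce=cv2.connectedComponentsWithStats(m);i=1+np.argmax(st[1:,4]);print("green",st[i],ce[i]+[340,180])
for h in(30,53,61):print(h,atz("top",ce[i]+[340,180],h))
E
```

```text
cap top [499.4 182.4 154. ] spare [487.5 300.7 154. ] 118.85614962224508 -84.23984580671022
side cap [496.6 182.7 154. ] spare [483.9 303.8 154. ]
tri [498.1 182.2 153.7]
mat [[529.9 359.6   3. ]
 [554.7 133.3   3. ]
 [457.3 124.4   3. ]
 [433.  350.7   3. ]] [493.7 242.    3. ]
[np.float64(-83.73285339491339), np.float64(-174.78915942795888), np.float64(96.11585128890022), np.float64(5.2400477002711465)]
bolts [[ 584.9 -117.5   13. ]
 [ 622.1 -210.2   13. ]
 [ 530.  -247.9   13. ]
 [ 492.5 -154.4   13. ]] [ 557.4 -182.5   13. ]
[(np.float64(-68.10368589928177), np.float64(99.93959034090273)), (np.float64(-157.73801649705143), np.float64(99.5743560161055)), (np.float64(111.84031596660542), np.float64(100.74484557466053)), (np.float64(21.798560666118078), np.float64(99.47400974374975))]
plate [[ 592.2 -103.3    6. ]
 [ 638.9 -217.4    6. ]
 [ 525.3 -262.9    6. ]
 [ 479.  -150.7    6. ]] [ 558.9 -183.6    6. ]
[(np.float64(-67.76044155916159), np.float64(123.29954602563687)), (np.float64(-158.17057779538388), np.float64(122.3441946539482)), (np.float64(112.44670579497185), np.float64(121.39569104439971)), (np.float64(22.719682210972525), np.float64(122.78426456283462))]
green [ 31  21  25  28 510] [383.1 214.4]
30 [ 560.8 -182.2   30. ]
53 [ 557.3 -178.7   53. ]
61 [ 556.  -177.5   61. ]
```

```bash
python3 - <<'E'
from h import *
def hexpts(c,af,yaw,z):
    r=af/np.sqrt(3);a=np.radians(yaw+30+60*np.arange(7));return np.c_[c[0]+r*np.cos(a),c[1]+r*np.sin(a),np.full(7,z)]
rows=[]
for n,(x0,x1,y0,y1) in(("top",(345,420,180,250)),("side",(295,360,175,230))):
  im=snapshot(n);o=[]
  for yaw in(22.2,52.2):
    k=5;v=cv2.resize(im[y0:y1,x0:x1],None,fx=k,fy=k,interpolation=3)
    for af,z,col in((70,30,(0,0,255)),(95*.866 if 0 else 84,61,(255,255,0))):
      p=(proj(n,hexpts((558.5,-182.5),af,yaw,z))-[x0,y0]+.5)*k-.5
      cv2.polylines(v,[p.astype(int)],False,col,1)
    o.append(v)
  rows.append(np.hstack(o))
w=max(r.shape[1] for r in rows);rows=[cv2.copyMakeBorder(r,0,0,0,w-r.shape[1],0) for r in rows]
cv2.imwrite("pics/hx.png",cv2.resize(np.vstack(rows),None,fx=.9,fy=.9))
E
```

```text
(no output)
```

View pics/hx.png

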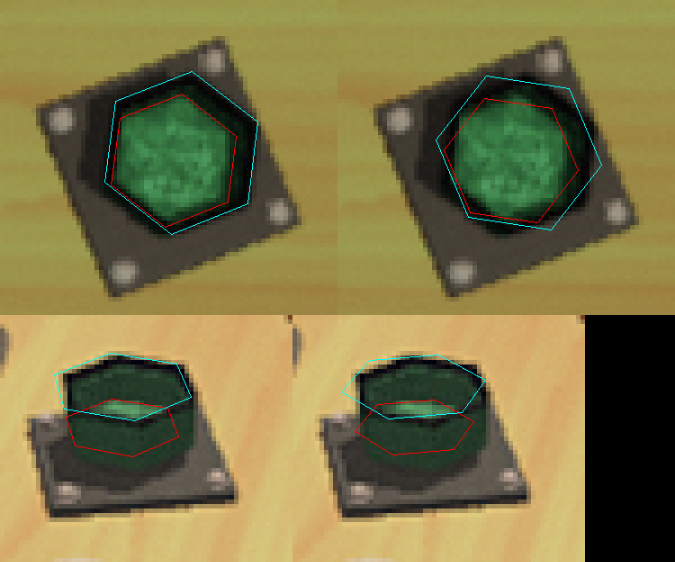

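Flats at about 22° fit, and the lip is centred near (557,-183). I'll write a helper for relative moves, then pass over the holder for a wrist view on the way to the bottle.

```bash
cat >> h.py <<'E'
def tm(p,yaw_y):
    "world target, tool pointing straight down, tool y at yaw_y deg -> relative move"
    s=sense();R0=R.from_rotvec(s["tcp_rot"]).as_matrix()
    t=np.radians(yaw_y);best=None
    for k in(0,np.pi):
        y=np.array([np.cos(t+k),np.sin(t+k),0]);z=np.array([0,0,-1.]);x=np.cross(y,z)
        w=R.from_matrix(R0.T@np.c_[x,y,z]).as_rotvec()
        if best is None or np.linalg.norm(w)<np.linalg.norm(best):best=w
    d=R0.T@(np.array(p,float)-s["eef_pos"])/10
    print("xyz cm",d.round(2),"rot",best.round(3))
def st():
    s=sense();R0=R.from_rotvec(s["tcp_rot"]).as_matrix()
    print("t",round(s["time"],2),"tcp",s["eef_pos"].round(1),"yaw_y",np.degrees(np.arctan2(R0[1,1],R0[0,1])).round(1),"tilt",np.degrees(np.arccos(-R0[2,2])).round(1),"F",s["wrist_force"].round(1),"M",s["moment"].round(2),"w",round(s["grip_width"],1),"q",s["qpos"].round(2))
E
python3 -c "
from h import *
st();tm((535,-190,300),5.8)"
```

```text
t 0.95 tcp [ 201.8 -591.5  231.3] yaw_y -71.2 tilt 0.0 F [ 0.  -0.   0.4] M [ 0.03 -0.    0.04] w 85.6 q [ 1.17  0.41 -0.01  1.6   0.01  1.13 -0.08]
xyz cm [ 44.5  -27.24  -6.87] rot [ 0.     0.    -1.343]
```

```bash
python3 -m jog '[{"x":3,"y":-2,"z":-1,"rz":-0.1},{"x":8,"y":-5,"z":-2,"rz":-0.25},{"x":13,"y":-8,"z":-3,"rz":-0.4},{"x":18,"y":-11,"z":-4,"rz":-0.55},{"x":23,"y":-14,"z":-5,"rz":-0.7},{"x":28.5,"y":-17.5,"z":-6,"rz":-0.87},{"x":34,"y":-21,"z":-6.9,"rz":-1.05},{"x":39,"y":-24,"z":-6.9,"rz":-1.2},{"x":43,"y":-26.5,"z":-6.9,"rz":-1.3},{"x":44.5,"y":-27.2,"z":-6.9,"rz":-1.343}]'; python3 - <<'E'
from h import *
st();P=camera_params("wrist");im=snapshot("wrist");cv2.imwrite("pics/w1.png",im)
import pickle;pickle.dump(P,open("w1.pkl","wb"))
for l in("holder_seat",):
  for r in regions_of(l,"wrist")[:2]:print(r["score"],r["rect"])
tm((498,182.5,272),5.8)
E
```

```text
t 0.95 tcp [ 201.8 -591.5  231.3] yaw_y -71.2 tilt 0.0 F [ 0.  -0.   0.4] M [ 0.03 -0.    0.04] w 85.6 q [ 1.17  0.41 -0.01  1.6   0.01  1.13 -0.08]
xyz cm [ 53.02 -63.69  -4.07] rot [ 0.    -0.    -1.343]invalid input at $[0]: expected keys rx, ry, rz, x, y, z, hand
```

View pics/w1.png

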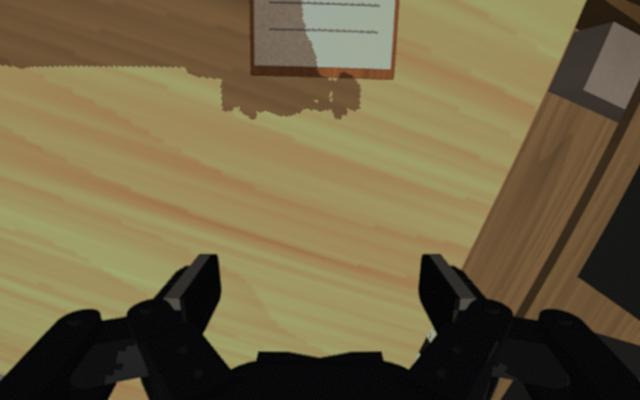

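All seven keys are required in every row. The view hasn't changed: bench and clipboard only.

```bash
python3 -m jog '[{"rx":0,"ry":0,"rz":-0.1,"x":3,"y":-2,"z":-1,"hand":8.5},{"rx":0,"ry":0,"rz":-0.25,"x":8,"y":-5,"z":-2,"hand":8.5},{"rx":0,"ry":0,"rz":-0.4,"x":13,"y":-8,"z":-3,"hand":8.5},{"rx":0,"ry":0,"rz":-0.55,"x":18,"y":-11,"z":-4,"hand":8.5},{"rx":0,"ry":0,"rz":-0.7,"x":23,"y":-14,"z":-5,"hand":8.5},{"rx":0,"ry":0,"rz":-0.87,"x":28.5,"y":-17.5,"z":-6,"hand":8.5},{"rx":0,"ry":0,"rz":-1.05,"x":34,"y":-21,"z":-6.9,"hand":8.5},{"rx":0,"ry":0,"rz":-1.2,"x":39,"y":-24,"z":-6.9,"hand":8.5},{"rx":0,"ry":0,"rz":-1.3,"x":43,"y":-26.5,"z":-6.9,"hand":8.5},{"rx":0,"ry":0,"rz":-1.343,"x":44.5,"y":-27.2,"z":-6.9,"hand":8.5}]'; python3 - <<'E'
from h import *
st();P=camera_params("wrist");im=snapshot("wrist");cv2.imwrite("pics/w1.png",im)
import pickle;pickle.dump(P,open("w1.pkl","wb"))
for l in("holder_seat",):
  for r in regions_of(l,"wrist")[:2]:print(r["score"],r["rect"])
tm((498,182.5,272),5.8)
E
```

```text
time: 2.3
eef_pos: [536.8, -186.8, 300.5]
tcp_rot: [-2.098, -2.338, -0.002]
wrist_force: [-0.3, -0.9, -0.9]
grip_width: 85.0
t 2.3 tcp [ 536.8 -186.8  300.5] yaw_y 6.2 tilt 0.1 F [-0.3 -0.9 -0.9] M [-0.02  0.09  0.02] w 85.0 q [ 0.63  0.3  -0.49  1.62  0.15  1.26  0.23]
0.84 [276.2, 102.7, 393.7, 215.0]
xyz cm [37.34  0.08  2.83] rot [ 0.    -0.001  0.003]
```

View pics/w1.png

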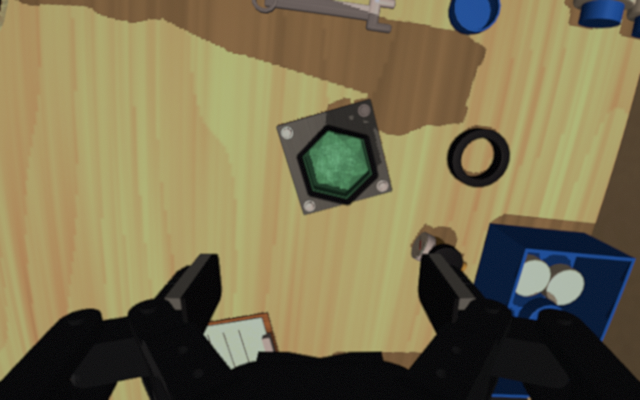

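The holder is clear in the wrist view: plate corners at about (278,126), (369,100), (392,189) and (305,214), lip centre about (337,165).

```bash
python3 - <<'E'
from h import *
import pickle
np.set_printoptions(precision=1,suppress=True)
P=pickle.load(open("w1.pkl","rb"));im=cv2.imread("pics/w1.png")
B=np.array([atz("wrist",p,10,P) for p in((287,132),(364,110.5),(382,186),(309,206))])
print("bolts",B.mean(0),[(np.degrees(np.arctan2(*(B[(i+1)%4]-B[i])[[1,0]])),np.linalg.norm(B[(i+1)%4]-B[i])) for i in range(4)])
C=np.array([atz("wrist",p,6,P) for p in((278,126),(369.5,99.5),(392.5,189.5),(304.5,214.5))])
print("plate",C.mean(0),[(np.degrees(np.arctan2(*(C[(i+1)%4]-C[i])[[1,0]])),np.linalg.norm(C[(i+1)%4]-C[i])) for i in range(4)])
def hexpts(c,af,yaw,z):
    r=af/np.sqrt(3);a=np.radians(yaw+30+60*np.arange(7));return np.c_[c[0]+r*np.cos(a),c[1]+r*np.sin(a),np.full(7,z)]
x0,y0,k=265,90,5
v=cv2.resize(im[90:225,265:405],None,fx=k,fy=k,interpolation=3)
c=B.mean(0)
for q,col in((hexpts(c,70,22,30),(0,0,255)),(hexpts(c,82.3,22,61),(255,255,0))):
  p=(proj("wrist",q,P)-[x0,y0]+.5)*k-.5;cv2.polylines(v,[p.astype(int)],False,col,1)
cv2.imwrite("pics/w1z.png",v[:600])
E
```

```text
bolts [ 555.5 -184.    10. ] [(np.float64(21.51825217968022), np.float64(100.18576688835175)), (np.float64(-68.23391418062509), np.float64(100.44719523604437)), (np.float64(-157.93632879712428), np.float64(100.44456598229927)), (np.float64(111.62009161182411), np.float64(101.40256904726922))]
plate [ 556.4 -183.5    6. ] [(np.float64(21.974654818490077), np.float64(119.7948263472154)), (np.float64(-66.96868680019396), np.float64(121.09371615615873)), (np.float64(-157.29950879301362), np.float64(123.17371352078328)), (np.float64(111.44396457831026), np.float64(122.63873627619455))]
```

View pics/w1z.png

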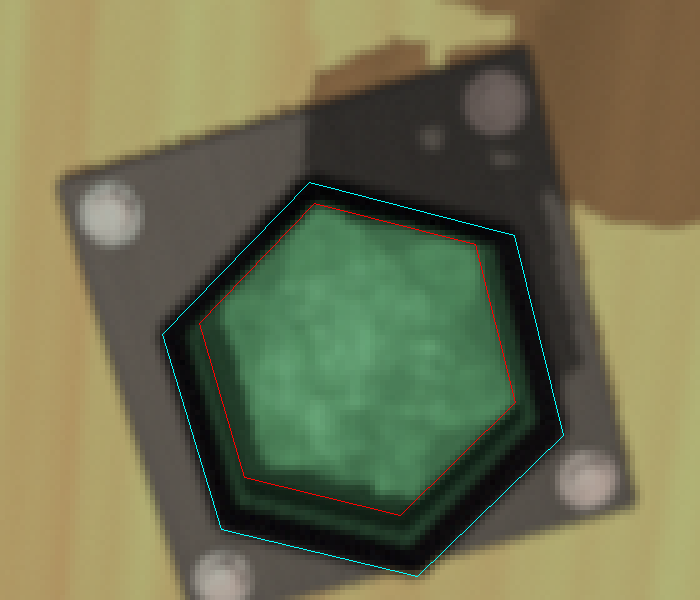

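```bash
python3 -m jog '[{"rx":0,"ry":0,"rz":0,"x":2,"y":0,"z":0,"hand":8.5},{"rx":0,"ry":0,"rz":0,"x":6,"y":0,"z":0,"hand":8.5},{"rx":0,"ry":0,"rz":0,"x":11,"y":0,"z":0,"hand":8.5},{"rx":0,"ry":0,"rz":0,"x":16,"y":0,"z":0,"hand":8.5},{"rx":0,"ry":0,"rz":0,"x":21,"y":0,"z":0.5,"hand":8.5},{"rx":0,"ry":0,"rz":0,"x":26,"y":0,"z":1,"hand":8.5},{"rx":0,"ry":0,"rz":0,"x":30.5,"y":0,"z":1.5,"hand":8.5},{"rx":0,"ry":0,"rz":0.003,"x":34.5,"y":0.1,"z":2,"hand":8.5},{"rx":0,"ry":0,"rz":0.003,"x":36.8,"y":0.1,"z":2.5,"hand":8.5},{"rx":0,"ry":0,"rz":0.003,"x":37.3,"y":0.1,"z":2.8,"hand":8.5}]'; python3 - <<'E'
from h import *
st();P=camera_params("wrist");im=snapshot("wrist");cv2.imwrite("pics/w2.png",im)
import pickle;pickle.dump(P,open("w2.pkl","wb"))
for l in("bottle_mid","cap_mid","spare_mid"):
  for r in regions_of(l,"wrist")[:3]:print(l,r["score"],r["rect"])
E
```

```text
time: 3.65
eef_pos: [497.2, 182.9, 272.3]
tcp_rot: [-2.105, -2.331, -0.0]
wrist_force: [-0.5, -1.3, -0.9]
grip_width: 84.9
t 3.65 tcp [497.2 182.9 272.3] yaw_y 5.8 tilt 0.0 F [-0.5 -1.3 -0.9] M [-0.04 -0.05 -0.01] w 84.9 q [ 0.11  0.29 -0.68  1.74  0.19  1.19 -0.52]
bottle_mid 0.89 [289.8, 137.3, 357.8, 195.1]
bottle_mid 0.71 [136.5, 196.7, 231.0, 287.4]
cap_mid 0.92 [290.9, 163.3, 352.1, 222.5]
cap_mid 0.9 [207.8, 135.4, 241.3, 162.6]
spare_mid 0.66 [287.8, 0.3, 358.4, 93.6]
```

View pics/w2.png

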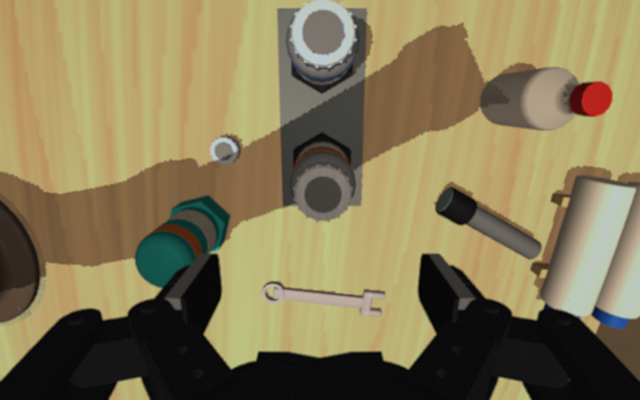

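The wrist view shows the orange-banded bottle with its cap centre at about (323,191) and the spare at (322,33). The holder overlay fits with its centre at (555.5,-184) and a yaw of 22°.

```bash
python3 - <<'E'
from h import *
import pickle
np.set_printoptions(precision=1,suppress=True)
P=pickle.load(open("w2.pkl","rb"));im=cv2.imread("pics/w2.png")
c=atz("wrist",(322.3,191),154,P);s=atz("wrist",(322.5,33),154,P)
d=(c-s)[:2];print(c,s,np.linalg.norm(d),np.degrees(np.arctan2(d[1],d[0]))+90)
def hexpts(c,af,yaw,z,n=6):
    r=af/2/np.cos(np.pi/n);a=np.radians(yaw+180/n+360/n*np.arange(n+1));return np.c_[c[0]+r*np.cos(a),c[1]+r*np.sin(a),np.full(n+1,z)]
x0,y0,k=270,90,5
v=cv2.resize(im[90:225,270:375],None,fx=k,fy=k,interpolation=3)
for q,col in((hexpts(c,66,5.8,33),(0,0,255)),(hexpts(c,48,0,154,40),(255,255,0)),(hexpts(c,48,0,130,40),(255,0,255))):
  p=(proj("wrist",q,P)-[x0,y0]+.5)*k-.5;cv2.polylines(v,[p.astype(int)],False,col,1)
cv2.imwrite("pics/w2z.png",cv2.resize(v,None,fx=.88,fy=.88))
E
```

```text
[497.1 185.5 154. ] [485.2 301.5 154. ] 116.61684873535162 5.834737585876368
```

View pics/w2z.png

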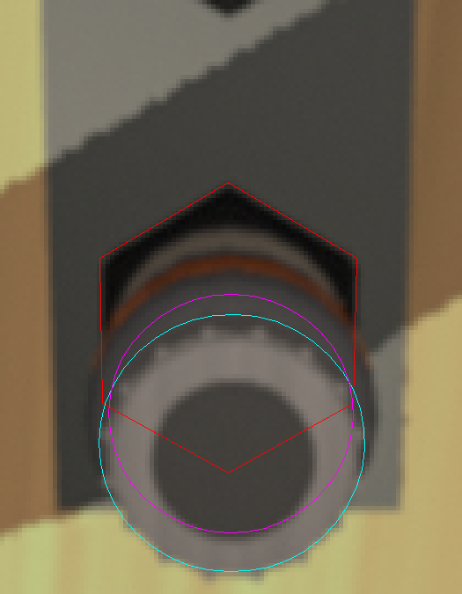

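The foot hexagon fits at yaw 5.8°. I'll descend over (497.2,184.3) to TCP z about 90.

```bash
python3 -m jog '[{"rx":0,"ry":0,"rz":0,"x":0.05,"y":0,"z":1,"hand":8.5},{"rx":0,"ry":0,"rz":0,"x":0.1,"y":0,"z":3,"hand":8.5},{"rx":0,"ry":0,"rz":0,"x":0.14,"y":0,"z":6,"hand":8.5},{"rx":0,"ry":0,"rz":0,"x":0.14,"y":0,"z":9,"hand":8.5},{"rx":0,"ry":0,"rz":0,"x":0.14,"y":0,"z":12,"hand":8.5},{"rx":0,"ry":0,"rz":0,"x":0.14,"y":0,"z":14.5,"hand":8.5},{"rx":0,"ry":0,"rz":0,"x":0.14,"y":0,"z":16.5,"hand":8.5},{"rx":0,"ry":0,"rz":0,"x":0.14,"y":0,"z":17.7,"hand":8.5},{"rx":0,"ry":0,"rz":0,"x":0.14,"y":0,"z":18.2,"hand":8.5},{"rx":0,"ry":0,"rz":0,"x":0.14,"y":0,"z":18.2,"hand":8.5}]'; python3 - <<'E'
from h import *
st();P=camera_params("wrist");im=snapshot("wrist");cv2.imwrite("pics/w3.png",im)
b=snapshot("side");cv2.imwrite("pics/s3.png",cv2.resize(b[150:350,240:440],None,fx=3,fy=3))
E
```

```text
time: 5.1
eef_pos: [498.5, 181.7, 90.5]
tcp_rot: [2.109, 2.328, -0.0]
wrist_force: [-0.7, -0.4, -0.5]
grip_width: 85.3
t 5.1 tcp [498.5 181.7  90.5] yaw_y 5.6 tilt 0.0 F [-0.7 -0.4 -0.5] M [ 0.05  0.04 -0.01] w 85.3 q [ 0.02  0.5  -0.6   1.93  0.38  0.82 -0.68]
```

View pics/s3.png

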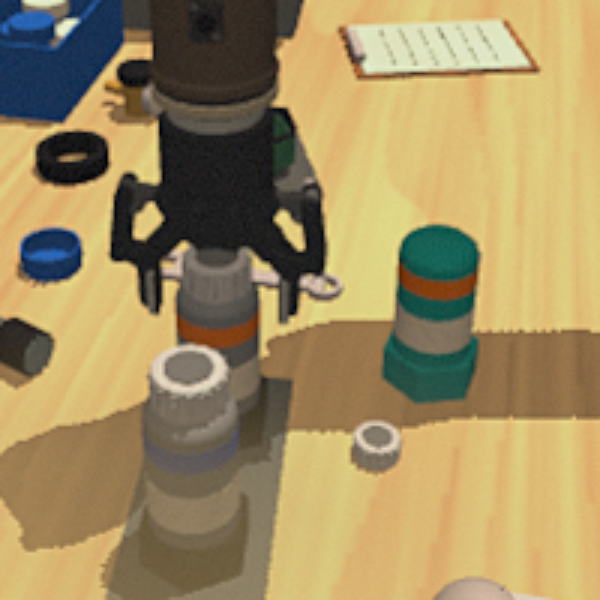

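View pics/w3.png

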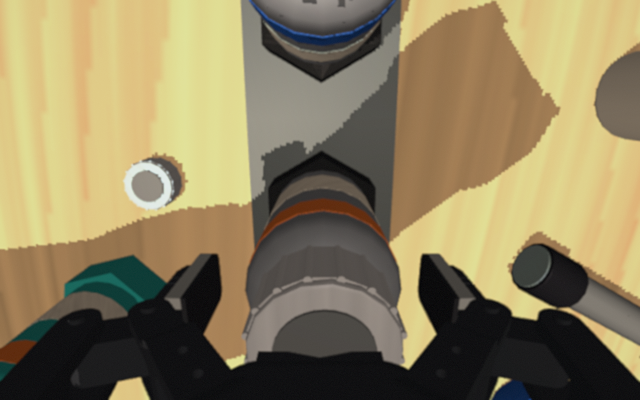

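```bash
python3 - <<'E'
from h import *
s=sense();R0=R.from_rotvec(s["tcp_rot"]).as_matrix();print(s["eef_pos"])
y=R0[:,1];p=s["eef_pos"]
for h in(0,6,13,19):
  for w in(-46,46):
    q=p+y*w+[0,0,h];u=proj("side",q)[0];print(h,w,u,((u-[240,150]+.5)*3-.5).round(0))
for h in (116,126,151): print("bottle",h,((proj("side",(497.2,184.3,3+h))[0]-[240,150]+.5)*3).round(0))
E
python3 -c "
import cv2;b=cv2.imread('pics/s3.png');cv2.imwrite('pics/s3z.png',cv2.resize(b[160:400,90:350],(780,720)[:2])[:600])"
```

```text
[498.81249196 181.93223657  91.02598454]
0 -46 [333.01799501 260.3629535 ] [280. 332.]
0 46 [290.43023277 257.1894639 ] [152. 323.]
6 -46 [333.04176898 258.10301923] [280. 325.]
6 46 [290.30573853 254.94863985] [152. 316.]
13 -46 [333.06973693 255.44630014] [280. 317.]
13 46 [290.15936844 252.31464046] [151. 308.]
19 -46 [333.09391053 253.15165856] [280. 310.]
19 46 [290.03293118 250.03984337] [151. 301.]
bottle 116 [217. 298.]
bottle 126 [217. 287.]
bottle 151 [216. 257.]
```

View pics/s3z.png

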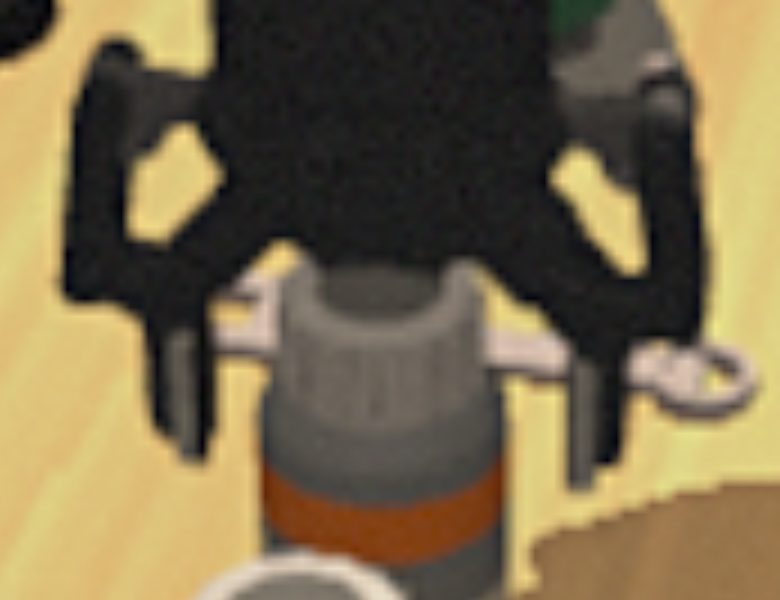

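The fingertips sit about 9 mm above the TCP when open, so I'll go 3.5 mm lower and then close.

```bash
python3 -m jog '[{"rx":0,"ry":0,"rz":0,"x":0.1,"y":0,"z":0.2,"hand":8.5},{"rx":0,"ry":0,"rz":0,"x":0.2,"y":0,"z":0.35,"hand":8.5},{"rx":0,"ry":0,"rz":0,"x":0.2,"y":0,"z":0.35,"hand":7.5},{"rx":0,"ry":0,"rz":0,"x":0.2,"y":0,"z":0.35,"hand":6.5},{"rx":0,"ry":0,"rz":0,"x":0.2,"y":0,"z":0.35,"hand":5.5},{"rx":0,"ry":0,"rz":0,"x":0.2,"y":0,"z":0.35,"hand":5},{"rx":0,"ry":0,"rz":0,"x":0.2,"y":0,"z":0.35,"hand":5},{"rx":0,"ry":0,"rz":0,"x":0.2,"y":0,"z":0.35,"hand":5},{"rx":0,"ry":0,"rz":0,"x":0.2,"y":0,"z":0.35,"hand":5},{"rx":0,"ry":0,"rz":0,"x":0.2,"y":0,"z":0.35,"hand":5}]' 80; python3 -c "
from h import *
st()"
```

```text
time: 6.45
eef_pos: [499.1, 184.1, 88.2]
tcp_rot: [2.108, 2.327, 0.003]
wrist_force: [0.3, 0.0, 6.8]
grip_width: 58.4
t 6.45 tcp [499.1 184.1  88.2] yaw_y 5.6 tilt 0.1 F [0.3 0.  6.8] M [-0.09  0.43  0.03] w 58.4 q [ 0.02  0.5  -0.6   1.93  0.38  0.82 -0.69]
```

```bash
python3 -m jog '[{"rx":0,"ry":0,"rz":0,"x":0,"y":0,"z":-0.5,"hand":5},{"rx":0,"ry":0,"rz":0,"x":0,"y":0,"z":-1.5,"hand":5},{"rx":0,"ry":0,"rz":0,"x":0,"y":0,"z":-3,"hand":5},{"rx":0,"ry":0,"rz":0,"x":0,"y":0,"z":-4.5,"hand":5},{"rx":0,"ry":0,"rz":0,"x":0,"y":0,"z":-6,"hand":5},{"rx":0,"ry":0,"rz":0,"x":0,"y":0,"z":-7.5,"hand":5},{"rx":0,"ry":0,"rz":0,"x":0,"y":0,"z":-9,"hand":5},{"rx":0,"ry":0,"rz":0,"x":0,"y":0,"z":-10.2,"hand":5},{"rx":0,"ry":0,"rz":0,"x":0,"y":0,"z":-11,"hand":5},{"rx":0,"ry":0,"rz":0,"x":0,"y":0,"z":-11,"hand":5}]'; python3 - <<'E'
from h import *
st()
b=snapshot("side");cv2.imwrite("pics/s4.png",cv2.resize(b[100:350,240:440],None,fx=2.4,fy=2.4))
cv2.imwrite("pics/w4.png",snapshot("wrist"))
tm((555.5,-183,200),22)
E
```

```text
time: 7.7
eef_pos: [499.1, 184.2, 198.7]
tcp_rot: [2.108, 2.327, 0.004]
wrist_force: [0.4, 0.4, -6.0]
grip_width: 58.1
t 7.7 tcp [499.1 184.2 198.7] yaw_y 5.6 tilt 0.2 F [ 0.4  0.4 -6. ] M [ 0.09  0.03 -0.06] w 58.1 q [ 0.08  0.36 -0.66  1.83  0.26  1.03 -0.58]
xyz cm [-37.07   2.06  -0.21] rot [ 0.002  0.001 -0.286]
```

View pics/s4.png

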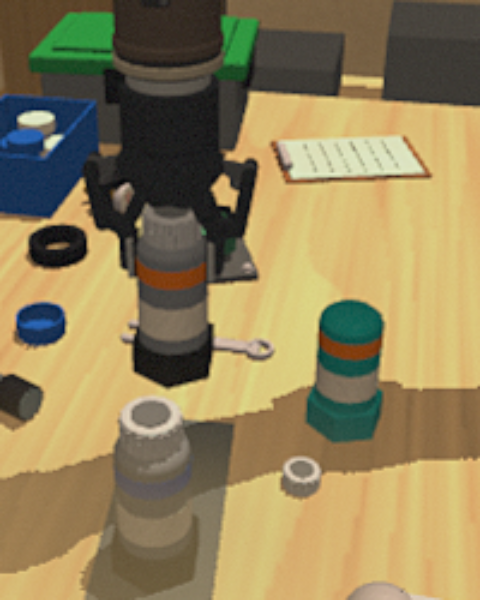

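View pics/w4.png

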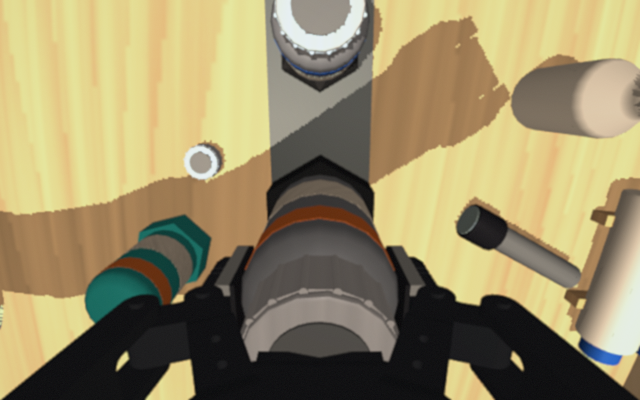

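```bash
python3 - <<'E'
from h import *
im=cv2.imread("pics/w4.png");P=camera_params("wrist");s=sense()
R0=R.from_rotvec(s["tcp_rot"]).as_matrix();p=s["eef_pos"];print(p)
def hexpts(c,af,yaw,z,n=6):
    r=af/2/np.cos(np.pi/n);a=np.radians(yaw+180/n+360/n*np.arange(n+1));return np.c_[c[0]+r*np.cos(a),c[1]+r*np.sin(a),np.full(n+1,z)]
k=4;v=cv2.resize(im[140:380,220:420],None,fx=k,fy=k,interpolation=3)
b=p[2]-88.2+3
for dx,col in((-3,(0,0,255)),(0,(255,255,0)),(3,(255,0,255))):
  c=p+R0[:,0]*dx
  for q in(hexpts(c,66,5.6,b+30),hexpts(c,48,0,b+151,40)):
    u=(proj("wrist",q,P)-[220,140]+.5)*k-.5;cv2.polylines(v,[u.astype(int)],False,col,1)
cv2.imwrite("pics/w4z.png",cv2.resize(v[:740],None,fx=.8,fy=.8))
E
```

```text
[498.57303181 183.88750724 197.80505144]
```

View pics/w4z.png

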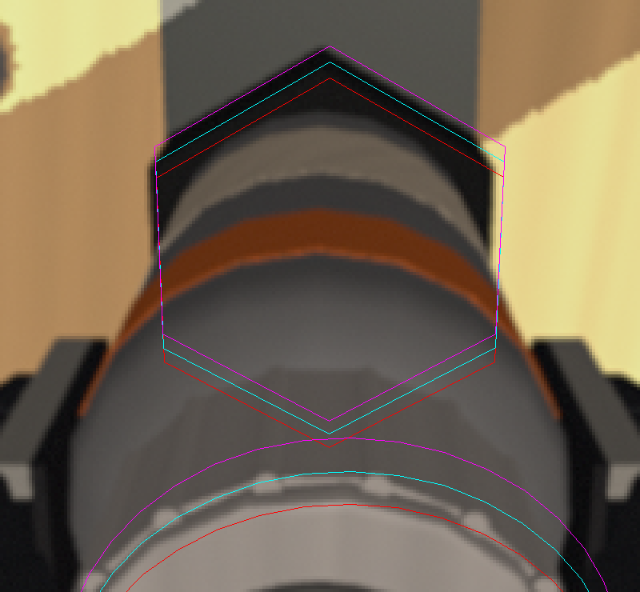

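The foot sits about 1.5 mm along +x of the tool and the bottle is upright. I'll carry it over the holder.

```bash
python3 -c "
from h import *
tm((556.8,-184.5,185),21.8)"; python3 -m jog '[{"rx":0,"ry":0,"rz":0,"x":-1,"y":0,"z":0,"hand":5},{"rx":0,"ry":0,"rz":-0.02,"x":-4,"y":0.1,"z":0,"hand":5},{"rx":0,"ry":0,"rz":-0.06,"x":-8.5,"y":0.3,"z":0,"hand":5},{"rx":0,"ry":0,"rz":-0.1,"x":-13.5,"y":0.6,"z":0,"hand":5},{"rx":0,"ry":0,"rz":-0.14,"x":-19,"y":1,"z":0,"hand":5},{"rx":0,"ry":0,"rz":-0.19,"x":-24.5,"y":1.3,"z":0,"hand":5},{"rx":0,"ry":0,"rz":-0.24,"x":-29.5,"y":1.6,"z":0,"hand":5},{"rx":0,"ry":0,"rz":-0.27,"x":-33.5,"y":1.9,"z":0.2,"hand":5},{"rx":0,"ry":0,"rz":-0.28,"x":-36.3,"y":2.1,"z":0.4,"hand":5},{"rx":0,"ry":0,"rz":-0.284,"x":-37.2,"y":2.15,"z":0.5,"hand":5}]'; python3 - <<'E'
from h import *
st();tm((556.8,-184.5,150),21.8)
E
```

```text
xyz cm [-37.23   2.17   1.29] rot [ 0.002  0.001 -0.282]
time: 9.05
eef_pos: [555.6, -187.4, 191.9]
tcp_rot: [1.763, 2.6, -0.001]
wrist_force: [-1.0, 0.1, -6.6]
grip_width: 57.7
t 9.05 tcp [ 555.6 -187.4  191.9] yaw_y 21.7 tilt 0.0 F [-1.   0.1 -6.6] M [ 0.06 -0.02  0.02] w 57.7 q [ 0.67  0.45 -0.58  1.71  0.27  1.07  0.38]
xyz cm [0.23 0.22 4.19] rot [-0.     0.    -0.002]
```

```bash
python3 -m jog '[{"rx":0,"ry":0,"rz":0,"x":0.1,"y":0.1,"z":0.4,"hand":5},{"rx":0,"ry":0,"rz":0,"x":0.2,"y":0.2,"z":1,"hand":5},{"rx":0,"ry":0,"rz":0,"x":0.2,"y":0.2,"z":1.8,"hand":5},{"rx":0,"ry":0,"rz":0,"x":0.2,"y":0.2,"z":2.5,"hand":5},{"rx":0,"ry":0,"rz":0,"x":0.2,"y":0.2,"z":3.2,"hand":5},{"rx":0,"ry":0,"rz":0,"x":0.2,"y":0.2,"z":3.6,"hand":5},{"rx":0,"ry":0,"rz":0,"x":0.2,"y":0.2,"z":3.8,"hand":5},{"rx":0,"ry":0,"rz":0,"x":0.2,"y":0.2,"z":3.8,"hand":5},{"rx":0,"ry":0,"rz":0,"x":0.2,"y":0.2,"z":3.8,"hand":5},{"rx":0,"ry":0,"rz":0,"x":0.2,"y":0.2,"z":3.8,"hand":5}]'; python3 - <<'E'
from h import *
st()
def hexpts(c,af,yaw,z,n=6):
    r=af/2/np.cos(np.pi/n);a=np.radians(yaw+180/n+360/n*np.arange(n+1));return np.c_[c[0]+r*np.cos(a),c[1]+r*np.sin(a),np.full(n+1,z)]
s=sense();p=s["eef_pos"]
O=[]
for n,(x0,x1,y0,y1) in(("side",(275,375,105,245)),("top",(335,435,150,260)),("wrist",(200,440,100,330))):
    im=snapshot(n)
    O.append(cv2.resize(im[y0:y1,x0:x1],(260,int(260*(y1-y0)/(x1-x0))),interpolation=3))
h=max(o.shape[0] for o in O)
cv2.imwrite("pics/p5.png",np.hstack([cv2.copyMakeBorder(o,0,h-o.shape[0],0,0,0) for o in O]))
E
```

```text
time: 10.3
eef_pos: [556.8, -184.9, 154.1]
tcp_rot: [1.763, 2.599, -0.001]
wrist_force: [0.5, -0.4, -5.6]
grip_width: 58.1
t 10.3 tcp [ 556.8 -184.9  154.1] yaw_y 21.7 tilt 0.0 F [ 0.5 -0.4 -5.6] M [-0.06  0.01 -0.01] w 58.1 q [ 0.66  0.49 -0.57  1.75  0.3   0.99  0.35]
```

View pics/p5.png

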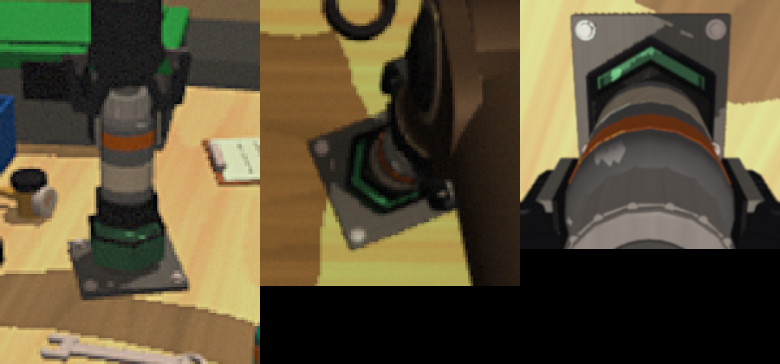

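In the wrist view the boot is aligned with the lip and centred. Going in.

```bash
python3 -m jog '[{"rx":0,"ry":0,"rz":0,"x":0,"y":0,"z":0.4,"hand":5},{"rx":0,"ry":0,"rz":0,"x":0,"y":0,"z":0.8,"hand":5},{"rx":0,"ry":0,"rz":0,"x":0,"y":0,"z":1.2,"hand":5},{"rx":0,"ry":0,"rz":0,"x":0,"y":0,"z":1.6,"hand":5},{"rx":0,"ry":0,"rz":0,"x":0,"y":0,"z":2,"hand":5},{"rx":0,"ry":0,"rz":0,"x":0,"y":0,"z":2.3,"hand":5},{"rx":0,"ry":0,"rz":0,"x":0,"y":0,"z":2.6,"hand":5},{"rx":0,"ry":0,"rz":0,"x":0,"y":0,"z":2.8,"hand":5},{"rx":0,"ry":0,"rz":0,"x":0,"y":0,"z":3,"hand":5},{"rx":0,"ry":0,"rz":0,"x":0,"y":0,"z":3,"hand":5}]'; python3 - <<'E'
from h import *
st()
E
```

```text
time: 11.7
eef_pos: [556.7, -184.8, 123.8]
tcp_rot: [1.763, 2.6, -0.001]
wrist_force: [-0.2, 1.3, -6.8]
grip_width: 58.6
t 11.7 tcp [ 556.7 -184.8  123.8] yaw_y 21.7 tilt 0.0 F [-0.2  1.3 -6.8] M [ 0.1  -0.05  0.04] w 58.6 q [ 0.64  0.52 -0.55  1.78  0.33  0.94  0.33]
```

```bash
python3 -m jog '[{"rx":0,"ry":0,"rz":0,"x":0,"y":0,"z":0.2,"hand":5},{"rx":0,"ry":0,"rz":0,"x":0,"y":0,"z":0.35,"hand":5},{"rx":0,"ry":0,"rz":0,"x":0,"y":0,"z":0.5,"hand":5},{"rx":0,"ry":0,"rz":0,"x":0,"y":0,"z":0.6,"hand":5},{"rx":0,"ry":0,"rz":0,"x":0,"y":0,"z":0.7,"hand":5},{"rx":0,"ry":0,"rz":0,"x":0,"y":0,"z":0.75,"hand":5},{"rx":0,"ry":0,"rz":0,"x":0,"y":0,"z":0.8,"hand":5},{"rx":0,"ry":0,"rz":0,"x":0,"y":0,"z":0.83,"hand":5},{"rx":0,"ry":0,"rz":0,"x":0,"y":0,"z":0.85,"hand":5},{"rx":0,"ry":0,"rz":0,"x":0,"y":0,"z":0.85,"hand":5}]'; python3 - <<'E'
from h import *
st()
E
```

```text
time: 12.95
eef_pos: [556.7, -184.8, 115.3]
tcp_rot: [1.763, 2.6, -0.001]
wrist_force: [0.1, 1.3, -6.2]
grip_width: 58.4
t 12.95 tcp [ 556.7 -184.8  115.3] yaw_y 21.7 tilt 0.0 F [ 0.1  1.3 -6.2] M [ 0.25 -0.   -0.01] w 58.4 q [ 0.64  0.53 -0.55  1.78  0.34  0.92  0.33]
```

Still carrying the weight, so a little lower.

```bash
python3 -m jog '[{"rx":0,"ry":0,"rz":0,"x":0,"y":0,"z":0.05,"hand":5},{"rx":0,"ry":0,"rz":0,"x":0,"y":0,"z":0.1,"hand":5},{"rx":0,"ry":0,"rz":0,"x":0,"y":0,"z":0.15,"hand":5},{"rx":0,"ry":0,"rz":0,"x":0,"y":0,"z":0.2,"hand":5},{"rx":0,"ry":0,"rz":0,"x":0,"y":0,"z":0.25,"hand":5},{"rx":0,"ry":0,"rz":0,"x":0,"y":0,"z":0.25,"hand":5},{"rx":0,"ry":0,"rz":0,"x":0,"y":0,"z":0.25,"hand":5},{"rx":0,"ry":0,"rz":0,"x":0,"y":0,"z":0.25,"hand":5},{"rx":0,"ry":0,"rz":0,"x":0,"y":0,"z":0.25,"hand":5},{"rx":0,"ry":0,"rz":0,"x":0,"y":0,"z":0.25,"hand":5}]'; python3 - <<'E'
from h import *
st()
E
```

```text
time: 14.2
eef_pos: [557.0, -184.8, 115.1]
tcp_rot: [1.763, 2.599, -0.002]
wrist_force: [-5.5, 2.9, 16.7]
grip_width: 58.1
t 14.2 tcp [ 557.  -184.8  115.1] yaw_y 21.7 tilt 0.1 F [-5.5  2.9 16.7] M [ 0.26  2.21 -0.1 ] w 58.1 q [ 0.64  0.53 -0.55  1.78  0.34  0.92  0.32]
```

The boot reached the floor at exactly the expected height. Release and rise.

```bash
python3 -m jog '[{"rx":0,"ry":0,"rz":0,"x":0,"y":0,"z":-0.15,"hand":7},{"rx":0,"ry":0,"rz":0,"x":0,"y":0,"z":-0.15,"hand":8.5},{"rx":0,"ry":0,"rz":0,"x":0,"y":0,"z":-0.15,"hand":8.5},{"rx":0,"ry":0,"rz":0,"x":0,"y":0,"z":-0.15,"hand":8.5},{"rx":0,"ry":0,"rz":0,"x":0,"y":0,"z":-1,"hand":8.5},{"rx":0,"ry":0,"rz":0,"x":0,"y":0,"z":-3,"hand":8.5},{"rx":0,"ry":0,"rz":0,"x":0,"y":0,"z":-6,"hand":8.5},{"rx":0,"ry":0,"rz":0,"x":0,"y":0,"z":-9.5,"hand":8.5},{"rx":0,"ry":0,"rz":0,"x":0,"y":0,"z":-13,"hand":8.5},{"rx":0,"ry":0,"rz":0,"x":0,"y":0,"z":-16,"hand":8.5}]'; python3 - <<'E'
from h import *
import pickle
st();P=camera_params("wrist");pickle.dump(P,open("w6.pkl","wb"))
cv2.imwrite("pics/w6.png",snapshot("wrist"))
b=snapshot("side");cv2.imwrite("pics/s6.png",cv2.resize(b[100:240,250:400],None,fx=4,fy=4,interpolation=3))
for r in regions_of("cap_mid","wrist")[:2]:print(r["score"],r["rect"])
E
```

```text
time: 15.45
eef_pos: [557.2, -184.3, 278.3]
tcp_rot: [1.761, 2.597, -0.001]
wrist_force: [0.3, 0.3, 0.0]
grip_width: 85.0
t 15.45 tcp [ 557.2 -184.3  278.3] yaw_y 21.7 tilt 0.2 F [0.3 0.3 0. ] M [-0.01 -0.   -0.05] w 85.0 q [ 0.69  0.37 -0.6   1.6   0.22  1.23  0.42]
0.9 [289.4, 166.3, 351.1, 231.2]
0.15 [565.3, 0.6, 609.9, 17.8]
```

View pics/w6.png

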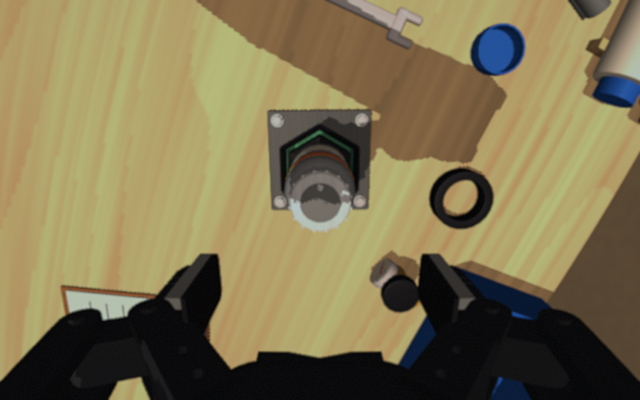

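View pics/s6.png

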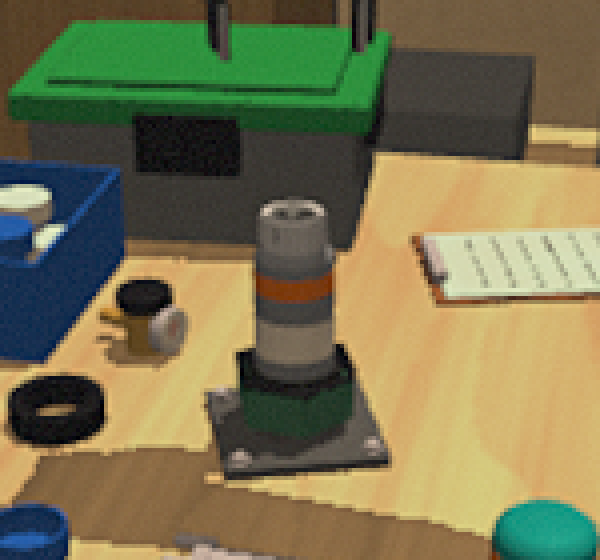

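The bottle stands upright in the holder and the boot has sunk below the lip. In the wrist view the cap centre is at about (320,201). I'll check the cap axis against the TCP.

```bash
python3 - <<'E'
from h import *
import pickle
im=cv2.imread("pics/w6.png");P=pickle.load(open("w6.pkl","rb"));s=sense()
R0=R.from_rotvec(s["tcp_rot"]).as_matrix();p=s["eef_pos"];print(p)
def ring(c,d,z,n=60):
    a=np.linspace(0,2*np.pi,n);return np.c_[c[0]+d/2*np.cos(a),c[1]+d/2*np.sin(a),np.full(n,z)]
k=7;v=cv2.resize(im[155:240,280:365],None,fx=k,fy=k,interpolation=3)
for dx,col in((-3,(0,0,255)),(0,(255,255,0)),(3,(255,0,255))):
  c=p+R0[:,0]*dx;u=(proj("wrist",ring(c,48,181),P)-[280,155]+.5)*k-.5;cv2.polylines(v,[u.astype(int)],False,col,1)
cv2.imwrite("pics/w6z.png",v)
print(atz("wrist",(320.5,199.5),181,P),tm((557,-184.5,180),21.7))
E
```

```text
[ 557.92179447 -184.46066316  278.21256873]
xyz cm [ 0.08 -0.12  9.82] rot [0.003 0.005 0.   ]
[ 555.58260462 -183.16023521  181.        ] None
```

View pics/w6z.png

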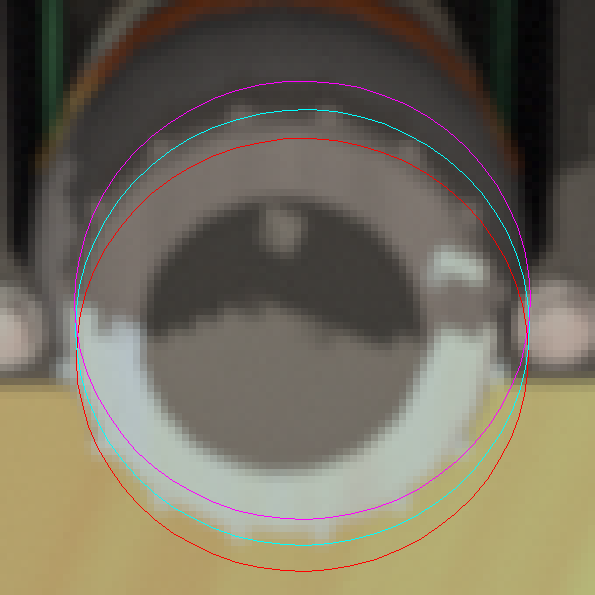

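The cap axis is within about 1–2 mm of the TCP. I'll descend to TCP z about 158 and close on the cap.

```bash
python3 -m jog '[{"rx":0,"ry":0,"rz":0,"x":0.03,"y":-0.1,"z":1,"hand":8.5},{"rx":0,"ry":0,"rz":0,"x":0.06,"y":-0.1,"z":3,"hand":8.5},{"rx":0,"ry":0,"rz":0,"x":0.1,"y":-0.1,"z":5.5,"hand":8.5},{"rx":0,"ry":0,"rz":0,"x":0.1,"y":-0.1,"z":8,"hand":8.5},{"rx":0,"ry":0,"rz":0,"x":0.1,"y":-0.1,"z":10,"hand":8.5},{"rx":0,"ry":0,"rz":0,"x":0.1,"y":-0.1,"z":11.2,"hand":8.5},{"rx":0,"ry":0,"rz":0,"x":0.1,"y":-0.1,"z":11.8,"hand":8.5},{"rx":0,"ry":0,"rz":0,"x":0.1,"y":-0.1,"z":12.0,"hand":8.5},{"rx":0,"ry":0,"rz":0,"x":0.1,"y":-0.1,"z":12.0,"hand":8.5},{"rx":0,"ry":0,"rz":0,"x":0.1,"y":-0.1,"z":12.0,"hand":8.5}]'; python3 - <<'E'
from h import *
st();tm((556.8,-184.1,157.8),21.7)
b=snapshot("side");cv2.imwrite("pics/s7.png",cv2.resize(b[100:240,250:400],None,fx=4,fy=4,interpolation=3))
E
```

```text
time: 16.85
eef_pos: [557.6, -184.4, 158.8]
tcp_rot: [1.759, 2.594, 0.0]
wrist_force: [0.2, -0.4, 0.1]
grip_width: 85.1
t 16.85 tcp [ 557.6 -184.4  158.8] yaw_y 21.7 tilt 0.4 F [ 0.2 -0.4  0.1] M [-0.02  0.03  0.01] w 85.1 q [ 0.66  0.48 -0.57  1.75  0.3   1.    0.35]
xyz cm [ 0.06 -0.06  0.1 ] rot [0.004 0.006 0.   ]
```

View pics/s7.png

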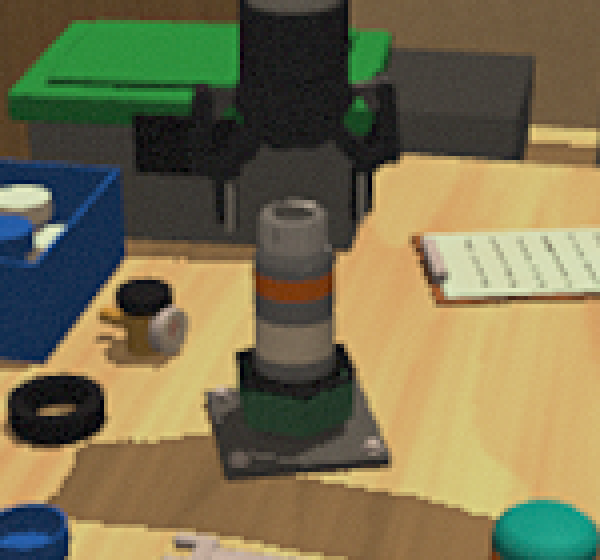

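The open fingertips flank the cap at mid-height. Closing.

```bash
python3 -m jog '[{"rx":0.004,"ry":0.006,"rz":0,"x":0.05,"y":-0.05,"z":0.1,"hand":7},{"rx":0.004,"ry":0.006,"rz":0,"x":0.05,"y":-0.05,"z":0.1,"hand":6},{"rx":0.004,"ry":0.006,"rz":0,"x":0.05,"y":-0.05,"z":0.1,"hand":5.2},{"rx":0.004,"ry":0.006,"rz":0,"x":0.05,"y":-0.05,"z":0.1,"hand":4.6},{"rx":0.004,"ry":0.006,"rz":0,"x":0.05,"y":-0.05,"z":0.1,"hand":4},{"rx":0.004,"ry":0.006,"rz":0,"x":0.05,"y":-0.05,"z":0.1,"hand":4},{"rx":0.004,"ry":0.006,"rz":0,"x":0.05,"y":-0.05,"z":0.1,"hand":4},{"rx":0.004,"ry":0.006,"rz":0,"x":0.05,"y":-0.05,"z":0.1,"hand":4},{"rx":0.004,"ry":0.006,"rz":0,"x":0.05,"y":-0.05,"z":0.1,"hand":4},{"rx":0.004,"ry":0.006,"rz":0,"x":0.05,"y":-0.05,"z":0.1,"hand":4}]' 60; python3 - <<'E'
from h import *
st()
b=snapshot("side");cv2.imwrite("pics/s8.png",cv2.resize(b[100:240,250:400],None,fx=4,fy=4,interpolation=3))
E
```

```text
time: 18.15
eef_pos: [557.1, -184.1, 158.0]
tcp_rot: [1.763, 2.6, 0.001]
wrist_force: [0.1, -0.3, 5.9]
grip_width: 44.4
t 18.15 tcp [ 557.1 -184.1  158. ] yaw_y 21.7 tilt 0.0 F [ 0.1 -0.3  5.9] M [0.13 0.13 0.01] w 44.4 q [ 0.66  0.48 -0.57  1.74  0.3   1.    0.36]
```

View pics/s8.png

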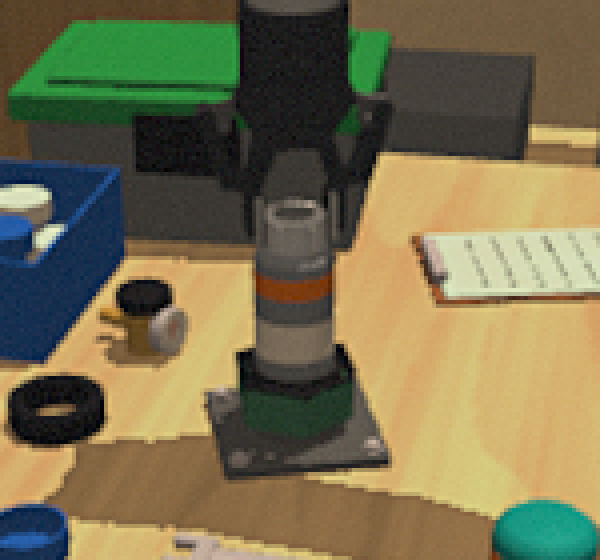

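The cap is gripped at 44.4 mm. Testing anticlockwise about 35° (negative rz).

```bash
python3 -m jog '[{"rx":0,"ry":0,"rz":-0.06,"x":0,"y":0,"z":0,"hand":4},{"rx":0,"ry":0,"rz":-0.13,"x":0,"y":0,"z":0,"hand":4},{"rx":0,"ry":0,"rz":-0.2,"x":0,"y":0,"z":0,"hand":4},{"rx":0,"ry":0,"rz":-0.27,"x":0,"y":0,"z":0,"hand":4},{"rx":0,"ry":0,"rz":-0.34,"x":0,"y":0,"z":0,"hand":4},{"rx":0,"ry":0,"rz":-0.41,"x":0,"y":0,"z":0,"hand":4},{"rx":0,"ry":0,"rz":-0.48,"x":0,"y":0,"z":0,"hand":4},{"rx":0,"ry":0,"rz":-0.55,"x":0,"y":0,"z":0,"hand":4},{"rx":0,"ry":0,"rz":-0.61,"x":0,"y":0,"z":0,"hand":4},{"rx":0,"ry":0,"rz":-0.61,"x":0,"y":0,"z":0,"hand":4}]'; python3 - <<'E'
from h import *
st()
b=snapshot("side");cv2.imwrite("pics/s9.png",cv2.resize(b[100:240,250:400],None,fx=4,fy=4,interpolation=3))
E
```

```text
time: 19.45
eef_pos: [559.6, -185.6, 158.5]
tcp_rot: [0.903, 3.002, 0.002]
wrist_force: [8.0, -2.4, 0.4]
grip_width: 44.4
t 19.45 tcp [ 559.6 -185.6  158.5] yaw_y 56.5 tilt 0.4 F [ 8.  -2.4  0.4] M [-0.74 -1.77 -1.09] w 44.4 q [ 0.75  0.52 -0.71  1.74  0.39  1.03  0.9 ]
```

View pics/s9.png

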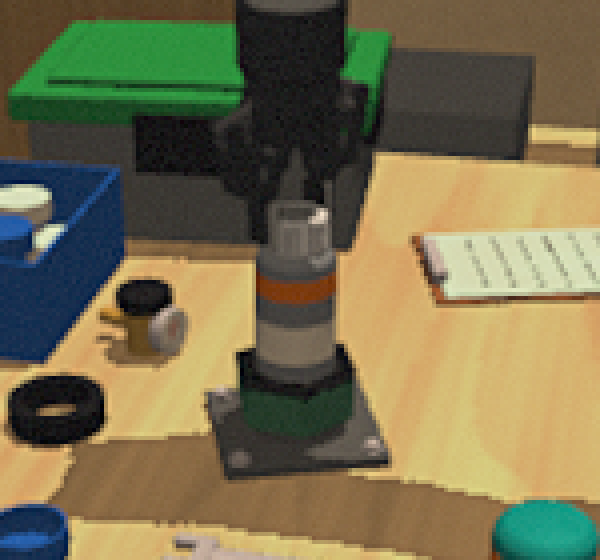

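About 1.1 N·m opposes the turn and there is no rise, so anticlockwise is blocked. I'll go clockwise, recentring as it turns.

```bash
python3 -c "
from h import *
tm((557.1,-184.2,158),56.5)"; 
```

```text
xyz cm [ 0.29 -0.02  0.05] rot [ 0.003  0.006 -0.   ]
```

```bash
python3 -m jog '[{"rx":0,"ry":0,"rz":0.1,"x":0.1,"y":0,"z":0,"hand":4},{"rx":0,"ry":0,"rz":0.2,"x":0.2,"y":0,"z":0,"hand":4},{"rx":0,"ry":0,"rz":0.3,"x":0.25,"y":0,"z":0,"hand":4},{"rx":0,"ry":0,"rz":0.4,"x":0.25,"y":0,"z":0,"hand":4},{"rx":0,"ry":0,"rz":0.5,"x":0.25,"y":0,"z":0,"hand":4},{"rx":0,"ry":0,"rz":0.6,"x":0.25,"y":0,"z":0,"hand":4},{"rx":0,"ry":0,"rz":0.7,"x":0.25,"y":0,"z":0,"hand":4},{"rx":0,"ry":0,"rz":0.8,"x":0.25,"y":0,"z":0,"hand":4},{"rx":0,"ry":0,"rz":0.9,"x":0.25,"y":0,"z":0,"hand":4},{"rx":0,"ry":0,"rz":0.92,"x":0.25,"y":0,"z":0,"hand":4}]'; python3 - <<'E'
from h import *
st();tm((557.1,-184.2,160),-50)
b=snapshot("side");cv2.imwrite("pics/s10.png",cv2.resize(b[100:240,250:400],None,fx=4,fy=4,interpolation=3))
E
```

```text
time: 20.75
eef_pos: [558.1, -186.3, 160.4]
tcp_rot: [2.144, 2.284, 0.004]
wrist_force: [-4.4, -3.7, 15.4]
grip_width: 45.0
t 20.75 tcp [ 558.1 -186.3  160.4] yaw_y 3.6 tilt 0.5 F [-4.4 -3.7 15.4] M [-0.71  0.91  0.22] w 45.0 q [ 0.61  0.46 -0.5   1.75  0.26  0.99  0.08]
xyz cm [ 0.22 -0.09  0.03] rot [0.01  0.    0.936]
```

View pics/s10.png

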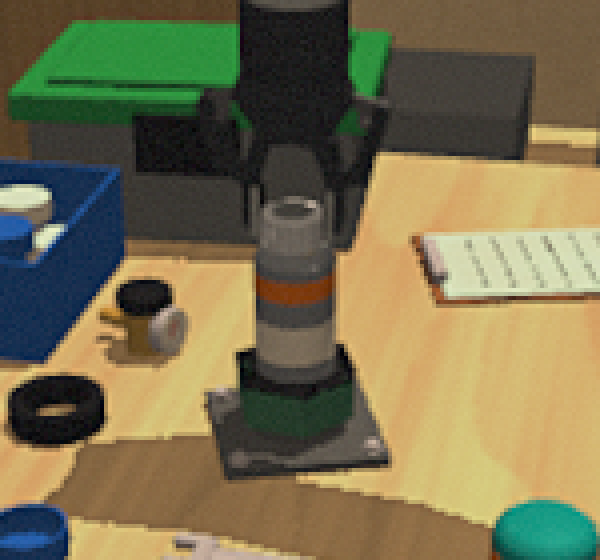

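The cap is rising (Fz +15 N, up 2 mm) with only 0.2 N·m of torque, so it is a left-hand thread. I'll continue clockwise, following the rise.

```bash
python3 -m jog '[{"rx":0,"ry":0,"rz":0.1,"x":0.05,"y":0,"z":-0.05,"hand":4},{"rx":0,"ry":0,"rz":0.21,"x":0.1,"y":-0.05,"z":-0.1,"hand":4},{"rx":0,"ry":0,"rz":0.32,"x":0.15,"y":-0.05,"z":-0.13,"hand":4},{"rx":0,"ry":0,"rz":0.43,"x":0.2,"y":-0.05,"z":-0.16,"hand":4},{"rx":0,"ry":0,"rz":0.54,"x":0.2,"y":-0.05,"z":-0.18,"hand":4},{"rx":0,"ry":0,"rz":0.65,"x":0.2,"y":-0.05,"z":-0.2,"hand":4},{"rx":0,"ry":0,"rz":0.76,"x":0.2,"y":-0.05,"z":-0.2,"hand":4},{"rx":0,"ry":0,"rz":0.87,"x":0.2,"y":-0.05,"z":-0.2,"hand":4},{"rx":0,"ry":0,"rz":0.97,"x":0.2,"y":-0.05,"z":-0.2,"hand":4},{"rx":0,"ry":0,"rz":1.0,"x":0.2,"y":-0.05,"z":-0.2,"hand":4}]'; python3 - <<'E'
from h import *
st()
b=snapshot("side");cv2.imwrite("pics/s11.png",cv2.resize(b[100:240,250:400],None,fx=4,fy=4,interpolation=3))
E
```

```text
time: 22.05
eef_pos: [556.5, -184.7, 162.7]
tcp_rot: [2.98, 0.973, 0.007]
wrist_force: [-5.8, 0.3, 8.9]
grip_width: 44.9
t 22.05 tcp [ 556.5 -184.7  162.7] yaw_y -53.8 tilt 0.5 F [-5.8  0.3  8.9] M [0.02 1.23 0.07] w 44.9 q [ 0.45  0.43 -0.28  1.76  0.14  0.97 -0.83]
```

View pics/s11.png

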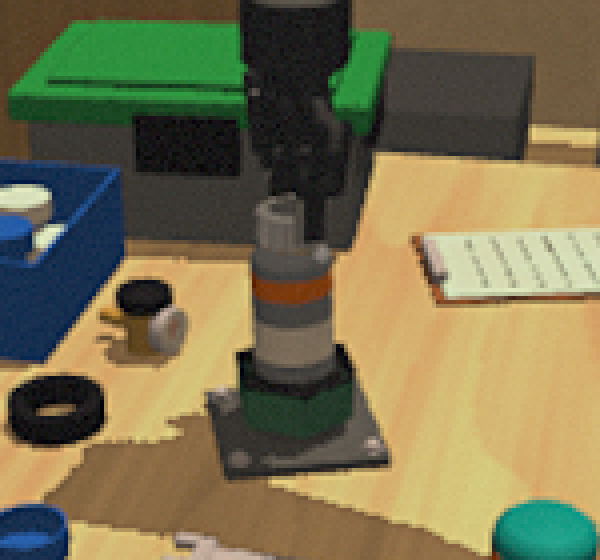

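Turned about 110° in total with hardly any torque. Gentle test lift of 15 mm, watching for bottle weight.

```bash
python3 -m jog '[{"rx":0,"ry":0,"rz":0,"x":0,"y":0,"z":-0.1,"hand":4},{"rx":0,"ry":0,"rz":0,"x":0,"y":0,"z":-0.2,"hand":4},{"rx":0,"ry":0,"rz":0,"x":0,"y":0,"z":-0.35,"hand":4},{"rx":0,"ry":0,"rz":0,"x":0,"y":0,"z":-0.5,"hand":4},{"rx":0,"ry":0,"rz":0,"x":0,"y":0,"z":-0.7,"hand":4},{"rx":0,"ry":0,"rz":0,"x":0,"y":0,"z":-0.9,"hand":4},{"rx":0,"ry":0,"rz":0,"x":0,"y":0,"z":-1.1,"hand":4},{"rx":0,"ry":0,"rz":0,"x":0,"y":0,"z":-1.3,"hand":4},{"rx":0,"ry":0,"rz":0,"x":0,"y":0,"z":-1.5,"hand":4},{"rx":0,"ry":0,"rz":0,"x":0,"y":0,"z":-1.5,"hand":4}]'; python3 - <<'E'
from h import *
st()
b=snapshot("side");cv2.imwrite("pics/s12.png",cv2.resize(b[100:240,250:400],None,fx=4,fy=4,interpolation=3))
E
```

```text
time: 23.35
eef_pos: [556.7, -184.6, 178.0]
tcp_rot: [2.98, 0.972, 0.008]
wrist_force: [-0.3, 0.6, 0.2]
grip_width: 44.5
t 23.35 tcp [ 556.7 -184.6  178. ] yaw_y -53.9 tilt 0.5 F [-0.3  0.6  0.2] M [-0.02  0.03  0.05] w 44.5 q [ 0.45  0.41 -0.28  1.75  0.14  1.   -0.82]
```

View pics/s12.png

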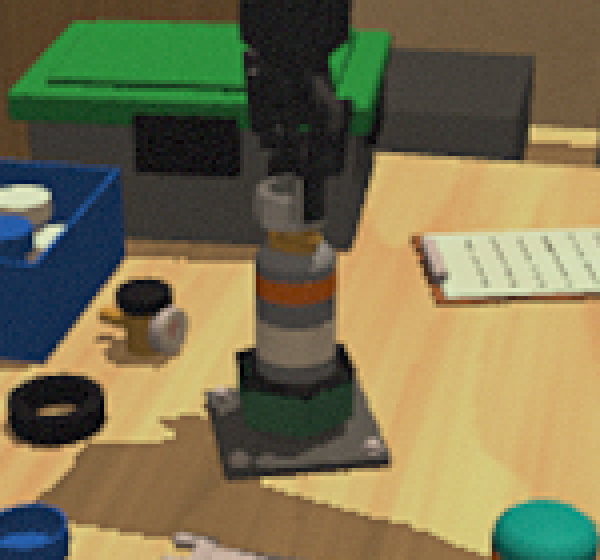

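The cap is off, the brass valve shows at about (295,243), and the bottle stays put. Lifting 9 cm more.

```bash
python3 -m jog '[{"rx":0,"ry":0,"rz":0,"x":0,"y":0,"z":-0.5,"hand":4},{"rx":0,"ry":0,"rz":0,"x":0,"y":0,"z":-1.3,"hand":4},{"rx":0,"ry":0,"rz":0,"x":0,"y":0,"z":-2.5,"hand":4},{"rx":0,"ry":0,"rz":0,"x":0,"y":0,"z":-4,"hand":4},{"rx":0,"ry":0,"rz":0,"x":0,"y":0,"z":-5.5,"hand":4},{"rx":0,"ry":0,"rz":0,"x":0,"y":0,"z":-7,"hand":4},{"rx":0,"ry":0,"rz":0,"x":0,"y":0,"z":-8.2,"hand":4},{"rx":0,"ry":0,"rz":0,"x":0,"y":0,"z":-9,"hand":4},{"rx":0,"ry":0,"rz":0,"x":0,"y":0,"z":-9,"hand":4},{"rx":0,"ry":0,"rz":0,"x":0,"y":0,"z":-9,"hand":4}]'; python3 - <<'E'
from h import *
st()
b=snapshot("side");cv2.imwrite("pics/s13.png",b);t=snapshot("top");cv2.imwrite("pics/t13.png",t)
E
```

```text
time: 24.65
eef_pos: [555.7, -184.1, 267.3]
tcp_rot: [2.981, 0.972, 0.007]
wrist_force: [0.2, -0.1, -0.6]
grip_width: 44.6
t 24.65 tcp [ 555.7 -184.1  267.3] yaw_y -53.9 tilt 0.4 F [ 0.2 -0.1 -0.6] M [-0.01  0.02 -0.04] w 44.6 q [ 0.46  0.33 -0.29  1.64  0.1   1.18 -0.79]
```

View pics/s13.png

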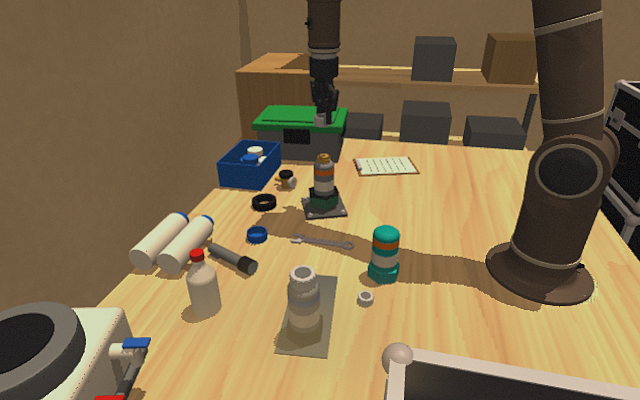

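View pics/t13.png

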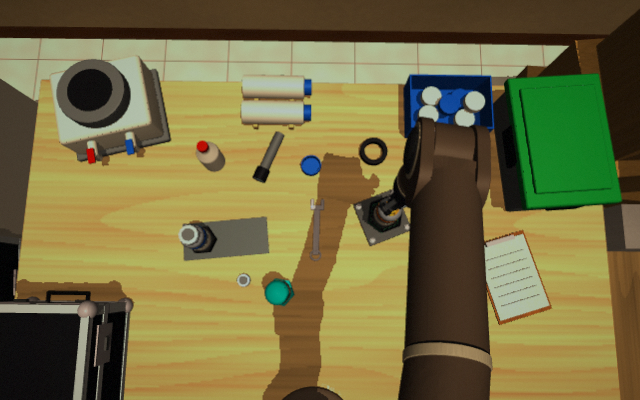

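The cap is in the gripper at side (321,120), about 10 cm above its seat. The bottle stands in the holder at side (324,185), and everything else is where it was. Handing in.

```bash
python3 -c "
from plant import bot
print(bot.job_done())
from h import *
st()"
```

```text
the job is handed in; nothing more can be done
None
the job is handed in; nothing more can be done
```

The job is done and handed in: the orange-banded bottle stands in the six-sided holder, and its cap is in the gripper about 10 cm above where it was screwed on. The whole run took about 25 s of robot time.

- **Placing the bottle:** it went into the holder with its cap on. The boot touched the cup floor at the height expected, with the upward force rising to about 17 N. I then let go, and it stood upright.
- **Opening the cap:** I tried anticlockwise first, about 35°. It was blocked, with about 1.1 N·m against the turn and no rise. Clockwise it turned with only 0.1–0.2 N·m and rose about 4 mm over some 110° of hand turn, so this is a left-hand, fuel-gas thread.
- **Lifting off:** a 15 mm test lift showed no bottle weight and the brass valve came into view. I then raised the cap the rest of the way.

The last checks agreed: the gripper opening was 44.6 mm, so the cap is held, and the wrist force was about 0.6 N. The final side and top pictures show the bottle in the holder and everything else where it was. After the hand-in the robot gave no more readings, so I did not check the second that follows it.

One small disagreement: the cameras put the bottle and holder positions 1–3 mm apart, but this did not stop the fit.

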